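# Clamp the hanging rail with its U-bolt

### The job

In this pastry kitchen the steel rail for hanging panettoni lies across two saddles, and one saddle still lacks its clamp. Take the wide U-bolt with the green grip from its white block and put it over the rail at the free saddle, one leg on each side and through both holes, fully home so that both washers rest on the saddle; let go of it there. Leave the narrow U-bolt with the orange grip standing in its block.

Things in the scene. Friction and masses are not known exactly. Their poses are not given: they have to be found in the camera images.
- wide_ubolt: Loose steel U-bolt, upright in a white block 55 mm high. Two 8 mm legs 90 mm apart (centres), round arch, a 40 mm washer on each leg; legs reach 45 mm below the washers. Green grip on the arch, to pinch from above: 44 mm along x, 12 mm thick along y, 49 to 87 mm above the origin. Origin: midway between the legs, level with the washers' undersides. x: leg to leg, z: up; symmetric. About 0.25 kg.
- free_saddle (a point): On the fixed stand's free saddle: midway between its holes, on the plate's upper face (75 mm above the table). x: hole to hole, y: along the rail, z: up. Holes 25 mm across at x = -45 and +45 mm; plate 8 mm thick, open beneath. The 32 mm rail lies on the plate along y (top 32 mm above here). The other saddle, at y = -260 mm, already has such a green U-bolt, fixed, its top 87 mm above its plate.
- narrow_ubolt: Not to be used: like the wide U-bolt and of the same height, but with an orange grip, legs only 54 mm apart and 28 mm washers; it stands in its own white block (150 x 56 mm, 55 mm high). Origin midway between the legs, level with the washers' undersides; x: leg to leg, z: up.
Not all that is in view belongs to the job. Leave any pink or yellow look-alike of the wide_ubolt alone.

How it is judged:
By the outcome, as a careful person would: the job done as asked, in the order asked, and still so for the second after the job is handed in, with the robot touching nothing.
It also fails if it takes over 45 s, if anything falls off the work surface, if the arm or the gripper's body presses on something with over 40 N, if the wrist force passes 120 N, or if a joint passes its speed limit or range.

### The arm

A 6-joint arm with a two-finger parallel gripper is mounted at the origin on the work surface. World frame = base frame: x ahead of the robot, y to its left, z up, the work surface at z = 0. Lengths are in m, angles in rad, forces in N, time in s.
With the tool pointing down it reaches from about 0.35 to 0.85 m from the base axis. Payload 8.1 kg.
Tool frame: the origin (TCP) lies midway between the tips of the shut fingers; the grasp point (between the pads) lies 19 mm behind it (robot.grip_point_offset is the distance from the TCP to the grasp point, in m); z points along the fingers, y is the line along which they close (so a half turn about z gives the same grasp; the last joint's range is limited). The gripper opens to 93 mm and grips with 3 to 60 N. Pads are 15 mm wide; open, the fingers measure 128 mm over their backs; the gripper's body (75 mm by 188 mm) begins 65 mm behind the grasp point.
Start: joints at [1.203, 0.13, 1.488, -0, 1.523, -0.085], TCP at [0.167, 0.576, 0.219] pointing down, gripper open.
Joint ranges: [-2.96, 2.96], [-0.89, 2.26], [0.02, 2.5], [-1.34, 4.48], [0, 2.73], [-2.66, 2.66]. Speed limits (rad/s): [2.39, 2.39, 2.79, 3.14, 3.14, 3.14].

### API

Orientations are given as a rotation vector (axis times angle).
In Python, from plant import robot, read_camera, job gives the robot as it stands.
- The arm moves only by the shell command python3 -m inch 'ROWS' [FORCE]. ROWS is JSON, one flat list of numbers, 5 for each row, row after row: the shift along the world's x, y, z in mm, then the turn about the world's z in degrees, then the opening in per cent of the stroke, from 0 (shut) to 100 (fully open). In form: [dx, dy, dz, yaw, hand, dx, dy, dz, yaw, hand, ...]. A call has 1 to 10 rows; each row is the pose to reach, as a shift and turn from the pose commanded when the call began; what a row does not reach only later rows make up. A row lasts 1/12 s, in which the tool goes at most 41.7 mm and 7.16 degrees, less where a joint would pass 70% of its speed; a pose out of reach is approached as far as the arm can. A call with a gripper value outside its range is refused whole. The fingers move at their own pace and stop on an object; FORCE is the grip in N (left out, the last holds). Time passes only in rows, so rows that repeat a pose let the fingers close. It gives the time, the measured TCP pose, the force, the opening and the grip force at its end, in the units of the state.
- robot.read_state(): the state, without advancing time (a new reading comes with each control period).
- read_camera(name): name is "scene" or "top" or "wrist"; returns a dict with "image" (480x640x3 uint8, blue, green, red), "K" (3x3 intrinsics, pixels), "extrinsics" (4x4, takes a point from world to camera coordinates); the wrist camera has in their place "mount" (4x4, takes a point from camera to tool coordinates, whose origin is the TCP and whose axes are the flange's). Camera axes: x right, y down, z forward; pixel columns grow to the right and rows downward; lengths in m; the calibration is good to about 2 mm. The wrist camera is an equidistant fisheye: a pixel r from the principal point sees the ray r / f radians off the axis. A picture is of the moment at which its call begins: read the wrist's pose just before it. There is no depth.
- job.close_job(): hands the job in; it is judged then, once.
The state is a dict: "t": time; "q": joint angles; "dq": joint speeds; "joint_torque": joint torques, N m; "tool_pos": TCP position; "orientation": TCP orientation; "force": force on the tool from outside, world axes, zero at the start; "wrist_torque": the same for the moment, N m; "opening": finger opening in m; "gripper_force": force on a finger pad.
Only numpy, scipy, OpenCV 4.12 (cv2) and the standard library are available. Lean on these libraries where they do the work, as an engineer would, in place of code of your own. Each camera call takes 0.05 s, during which the arm holds its last target. There are 200 camera calls.

## Working session

There is one attempt and no reset: what is moved stays moved. The work goes in short steps, Python scripts to look and compute and a shell command to move; the robot and the scene stay as the last step left them, time stands still between calls to the robot, and variables do not carry over. Pictures are saved under pics/ and viewed, at most 10 in all, crops included, and the job is handed in when it is done.

```bash
ls; mkdir -p pics; python3 - <<'E'
from plant import robot, read_camera
import cv2
for n in ("scene","top"):
    c=read_camera(n); cv2.imwrite(f"pics/{n}0.png",c["image"]); print(n,c["K"].tolist() if hasattr(c["K"],'tolist') else c["K"],c["extrinsics"])
s=robot.read_state(); print(s["t"],s["tool_pos"],s["orientation"],s["opening"],robot.grip_point_offset)
E
```

```text
pics
scene [[546.6334953159685, 0.0, 316.9182572916547], [0.0, 546.6334953159685, 244.0079497261361], [0.0, 0.0, 1.0]] [[ 0.2684024   0.96326514 -0.00896814 -0.24662412]
 [ 0.57207183 -0.16687752 -0.80304777 -0.14683613]
 [-0.7750445   0.21040952 -0.59584718  1.23451975]
 [ 0.          0.          0.          1.        ]]
top [[617.987969158034, 0.0, 320.70787397933805], [0.0, 617.987969158034, 233.53559087036433], [0.0, 0.0, 1.0]] [[ 0.0112845  -0.9999002  -0.00850043  0.14279924]
 [-0.98023981 -0.00938285 -0.19759017  0.48216443]
 [ 0.19749069  0.01056217 -0.98024786  0.96929319]
 [ 0.          0.          0.          1.        ]]
0.1 [0.16720875 0.57571303 0.2177077 ] [-4.42607946e-01 -3.10990376e+00  2.50532423e-03] 0.09284168046599446 0.0188
```

View pics/scene0.png

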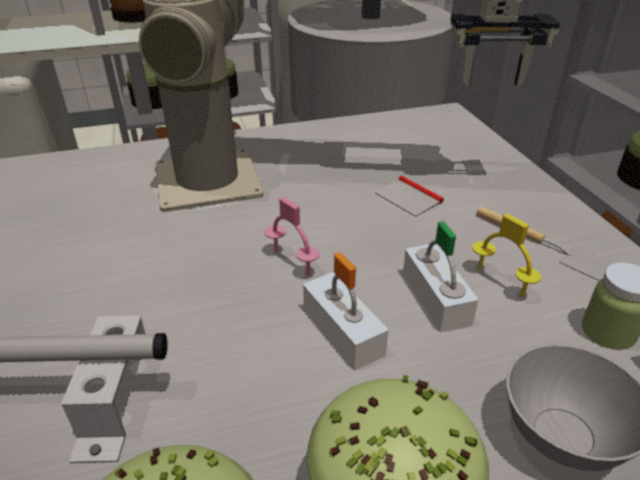

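View pics/top0.png

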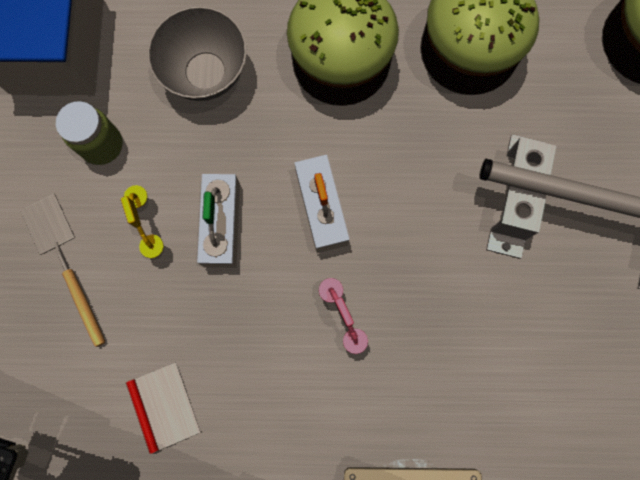

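The scene view shows the green U-bolt in its block (washers about 428,255 and 453,289) and the rail at lower left. The top view has the green washers at about (218,190) and (215,244), and the saddle holes at (535,158) and (524,211).

```bash
cat > h.py <<'E'
import numpy as np, cv2
from plant import robot, read_camera
def ray(c,uv):
    E=np.asarray(c["extrinsics"]);K=np.asarray(c["K"]);R=E[:3,:3]
    return -R.T@E[:3,3], R.T@np.linalg.inv(K)@np.array([*uv,1.])
def onz(c,uv,z):
    o,d=ray(c,uv); return o+d*(z-o[2])/d[2]
E
python3 - <<'E'
from h import *
c=read_camera("top")
for n,a,b,z in (("bolt",(218,190),(215,244),.056),("saddle",(535,158),(524,211),.075),("narrow",(321,181),(325,215),.056)):
    A,B=onz(c,a,z),onz(c,b,z); d=A-B
    print(n,A,B,(A+B)/2,np.linalg.norm(d),np.degrees(np.arctan2(d[1],d[0])))
s=read_camera("scene")
for n,cc in(("top",c),("scene",s)):
    h=cv2.cvtColor(cc["image"],cv2.COLOR_BGR2HSV); m=cv2.inRange(h,(50,120,40),(80,255,255))
    k,l,st,ce=cv2.connectedComponentsWithStats(m); i=1+st[1:,4].argmax(); print(n,st[i],ce[i],onz(cc,ce[i],.055+.068))
im=c["image"]
cr=cv2.resize(im[120:280,180:340],(400,400),interpolation=cv2.INTER_CUBIC); c2=cv2.resize(im[120:280,460:620],(400,400),interpolation=cv2.INTER_CUBIC)
cv2.imwrite("pics/crop1.png",np.hstack([cr,c2]))
E
```

```text
bolt [0.55132348 0.31920318 0.056     ] [0.46010851 0.32007804 0.056     ] [0.505716   0.31964061 0.056     ] 0.09121915856771454 -0.5495143672635808
saddle [ 0.60503181 -0.20234017  0.075     ] [ 0.5155259  -0.17957883  0.075     ] [ 0.56027885 -0.1909595   0.075     ] 0.0923546853289568 -14.2678808194509
narrow [0.56834763 0.14826549 0.056     ] [0.51035449 0.14103522 0.056     ] [0.53935106 0.14465036 0.056     ] 0.05844211761032655 7.106658113516221
top [203 192   9  28 200] [207.015 205.53 ] [0.50803457 0.32274607 0.123     ]
scene [437 222  18  33 381] [445.2808399  237.71653543] [0.50589229 0.32013499 0.123     ]
```

View pics/crop1.png

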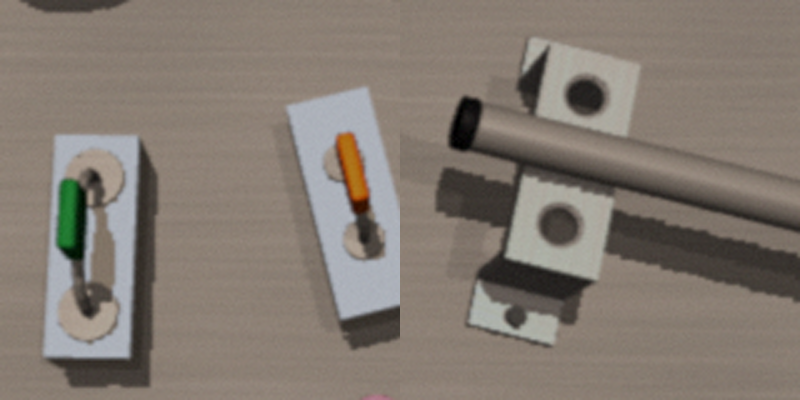

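The crop confirms the washers at (218,191) and (215,245) and the holes at (534.8,158.4) and (524,210). The bolt is at about (0.506, 0.320) with yaw about -0.7°. The saddle is at about (0.560, -0.191) with yaw about -14.3°. I'll hover over the bolt next.

```bash
python3 -m inch '[40,-30,0,4,70, 75,-55,0,8,70, 110,-82,0,12,70, 145,-108,0,15.5,70, 180,-134,0,15.5,70, 215,-160,0,15.5,70, 250,-187,0,15.5,70, 283,-212,0,15.5,70, 315,-236,0,15.5,70, 339,-256,0,15.5,70]'
python3 -m inch '[0,0,0,0,70,0,0,0,0,70,0,0,0,0,70]'
python3 - <<'E'
from h import *
s=robot.read_state(); w=read_camera("wrist"); cv2.imwrite("pics/w1.png",w["image"])
print(s["t"],s["tool_pos"],s["orientation"],w["K"],w["mount"])
E
```

```text
t: 1.03
tool_pos: [0.5014, 0.3237, 0.2186]
orientation: [-0.019, -3.141, -0.0]
force: [-0.4, 0.9, 0.2]
opening: 0.0651
gripper_force: 0.0
t: 1.28
tool_pos: [0.4997, 0.3252, 0.2182]
orientation: [-0.021, -3.141, 0.0]
force: [-0.7, 1.4, -0.7]
opening: 0.0648
gripper_force: 0.0
1.2833 [0.4997457  0.32522181 0.21824056] [-2.07926224e-02 -3.14052029e+00  3.52429419e-05] [[371.64829954   0.         320.31478862]
 [  0.         371.64829954 239.2956871 ]
 [  0.           0.           1.        ]] [[-1.39940558e-03 -9.55009609e-01 -2.96571558e-01  8.22203801e-02]
 [ 9.99999019e-01 -1.35286115e-03 -3.62168296e-04 -5.45806840e-04]
 [-5.53459345e-05 -2.96571774e-01  9.55010565e-01 -1.66275250e-01]
 [ 0.00000000e+00  0.00000000e+00  0.00000000e+00  1.00000000e+00]]
```

View pics/w1.png

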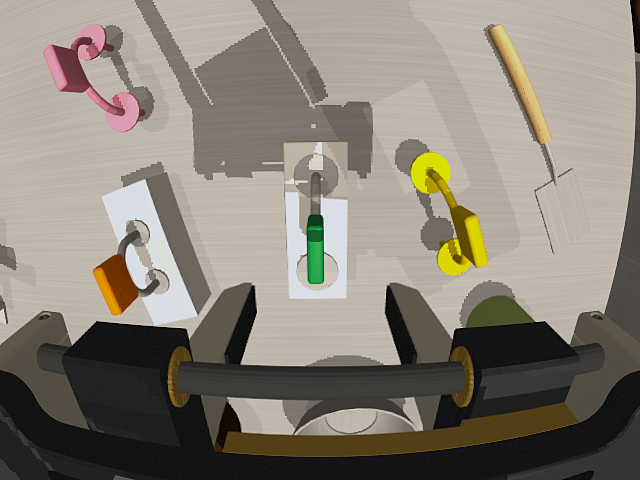

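The wrist view shows the wide bolt squarely between the fingers: grip top at about (316,248), washers at about (317,173) and (318,270).

```bash
cat >> h.py <<'E'
from scipy.spatial.transform import Rotation as Ro
def wonz(w,s,uv,z):
    K=np.asarray(w["K"]);M=np.asarray(w["mount"]);R=Ro.from_rotvec(s["orientation"]).as_matrix()
    v=np.array([uv[0]-K[0,2],uv[1]-K[1,2]]);r=np.linalg.norm(v);th=r/K[0,0]
    d=R@M[:3,:3]@np.array([*(np.sin(th)*v/r),np.cos(th)])
    o=np.asarray(s["tool_pos"])+R@M[:3,3]
    return o+d*(z-o[2])/d[2]
E
python3 - <<'E'
from h import *
s=robot.read_state(); w=read_camera("wrist"); print(s["tool_pos"])
A,B=[wonz(w,s,p,.058) for p in ((317,173),(317.5,270))]
print(A,B,(A+B)/2)
h=cv2.cvtColor(w["image"],cv2.COLOR_BGR2HSV); m=cv2.inRange(h,(50,120,100),(80,255,255)); m[:205]=0;m[300:]=0
k,l,st,ce=cv2.connectedComponentsWithStats(m); i=1+st[1:,4].argmax(); x,y,ww,hh,_=st[i]; print(st[i])
bri=h[:,:,2][l==i]; 
for p in ((x+ww/2,y+hh),(x+ww/2,y)): print(wonz(w,s,p,.142))
for r in range(y+5,y+hh,12):
    cs=np.where(l[r]==i)[0]; print(r,cs.min(),cs.max(),h[r,(cs.min()+cs.max())//2,2],wonz(w,s,((cs.min()+cs.max()+1)/2,r),.142))
R=Ro.from_rotvec(s["orientation"]).as_matrix(); print(R)
E
```

```text
[0.49925004 0.32585625 0.21836769]
[0.45714497 0.32286593 0.058     ] [0.54870973 0.32191001 0.058     ] [0.50292735 0.32238797 0.058     ]
[306 238  17  47 692]
[0.52644052 0.32070086 0.142     ]
[0.491333   0.32134889 0.142     ]
243 307 321 169 [0.49491845 0.32128473 0.142     ]
255 307 321 171 [0.50365356 0.32112644 0.142     ]
267 307 321 168 [0.51259221 0.32096163 0.142     ]
279 307 322 165 [0.52176525 0.32114467 0.142     ]
[[-9.99929665e-01  1.18319025e-02 -8.19538008e-04]
 [ 1.18318100e-02  9.99929995e-01  1.17620705e-04]
 [ 8.20872313e-04  1.07915814e-04 -9.99999657e-01]]
```

```bash
python3 -m inch '[5,-4.5,-20,0,70, 5,-4.5,-45,0,70, 5,-4.5,-70,0,70, 5,-4.5,-92,0,70, 5,-4.5,-107,0,70, 5,-4.5,-114,0,70, 5,-4.5,-114,0,70, 5,-4.5,-114,0,70]' 40
python3 -m inch '[0,0,0,0,0, 0,0,0,0,0, 0,0,0,0,0, 0,0,0,0,0, 0,0,0,0,0, 0,0,0,0,0, 0,0,0,0,0, 0,0,0,0,0, 0,0,0,0,0]' 40
```

```text
t: 2.05
tool_pos: [0.5046, 0.3217, 0.1052]
orientation: [0.017, 3.141, 0.0]
force: [-0.8, -0.1, 1.1]
opening: 0.065
gripper_force: 0.0
t: 2.8
tool_pos: [0.505, 0.3208, 0.1046]
orientation: [-0.019, -3.141, -0.0]
force: [-0.1, -0.7, -2.6]
opening: 0.0118
gripper_force: 40.0
```

Gripped: opening 11.8 mm at 40 N. I'll lift it and carry it across.

```bash
python3 -m inch '[0,0,8,0,0, 0,0,20,0,0, 0,0,35,0,0, 0,0,55,0,0, 0,0,80,0,0, 0,0,110,0,0, 0,0,140,0,0, 0,0,160,0,0, 0,0,170,0,0, 0,0,170,0,0]' 50
python3 -m inch '[3,-20,0,-1,0, 6,-55,0,-2,0, 9,-90,0,-4,0, 13,-125,0,-6,0, 17,-160,0,-8,0, 21,-195,0,-10,0, 25,-230,0,-12,0, 29,-265,0,-13.5,0, 33,-300,0,-13.5,0, 37,-330,0,-13.5,0]'
python3 -m inch '[3,-35,0,0,0, 7,-65,0,0,0, 11,-95,0,0,0, 15,-125,0,0,0, 17,-145,0,0,0, 18,-160,0,0,0,18,-170,0,0,0,18,-170,0,0,0,18,-170,0,0,0]'
python3 - <<'E'
from h import *
s=robot.read_state(); w=read_camera("wrist"); cv2.imwrite("pics/w2.png",w["image"])
print(s["t"],s["tool_pos"],s["orientation"],s["opening"],s["force"],Ro.from_rotvec(s["orientation"]).as_matrix()[:,:2])
E
```

```text
t: 3.63
tool_pos: [0.5063, 0.3214, 0.2788]
orientation: [0.019, 3.136, 0.004]
force: [0.6, 0.2, -2.6]
opening: 0.0116
gripper_force: 50.0
t: 4.47
tool_pos: [0.541, -0.0114, 0.2725]
orientation: [-0.389, -3.114, 0.001]
force: [0.5, 0.4, -3.0]
opening: 0.0114
gripper_force: 50.0
t: 5.22
tool_pos: [0.5598, -0.1786, 0.2739]
orientation: [-0.389, -3.116, -0.001]
force: [0.1, 0.9, -2.8]
opening: 0.0121
gripper_force: 50.0
5.2167 [ 0.559754   -0.17863226  0.27392545] [-3.88650550e-01 -3.11625645e+00 -1.36554134e-03] 0.012135280836260294 [ 0.05666523  0.8507626  -2.81720045] [[-9.69367046e-01  2.45614271e-01]
 [ 2.45613233e-01  9.69367380e-01]
 [ 1.29218550e-03  7.15240427e-04]]
```

View pics/w2.png

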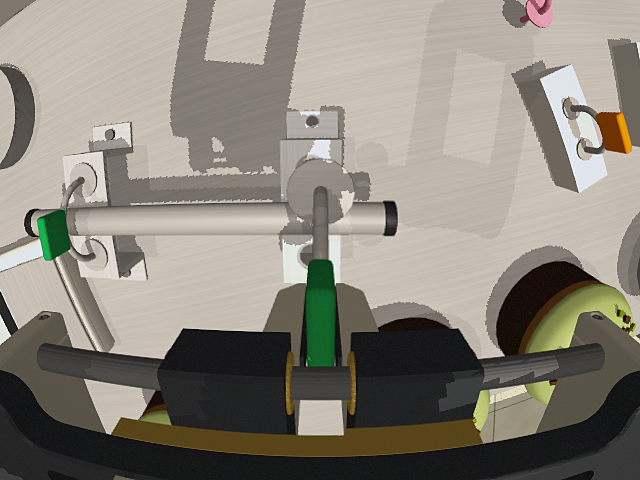

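The wrist view shows the bolt over the free saddle. The far washer at (320,190) covers the far hole. The rail runs along row 218, and the plate edges are at columns 282 and 342.

```bash
python3 - <<'E'
from h import *
s=robot.read_state(); w=read_camera("wrist")
for p,z in (((120,219.5),.091),((260,218.5),.091),((370,218),.091),((281,150),.075),((344,150),.075),((282,270),.075),((340,270),.075),((308,258),.075)):
    print(p,wonz(w,s,p,z))
R=Ro.from_rotvec(s["orientation"]).as_matrix()
g=np.array(s["tool_pos"]);print("legs expected",g-R[:,0]*.045,g+R[:,0]*.045)
A=wonz(w,s,(320,190),g[2]-.049+.002); print("far washer seen",A)
c=read_camera("top")
A,B=onz(c,(534.8,158.4),.075),onz(c,(524,210),.075);print((A+B)/2,A,B)
# rotation about tool of far leg: expressed in saddle frame
E
```

```text
(120, 219.5) [ 0.51072155 -0.38780303  0.091     ]
(260, 218.5) [ 0.5501355  -0.23677611  0.091     ]
(370, 218) [ 0.57615951 -0.13263226  0.091     ]
(281, 150) [ 0.49186729 -0.20087649  0.075     ]
(344, 150) [ 0.50725042 -0.14117787  0.075     ]
(282, 270) [ 0.61315833 -0.23398172  0.075     ]
(340, 270) [ 0.62825739 -0.17426359  0.075     ]
(308, 258) [ 0.60677825 -0.2036473   0.075     ]
legs expected [ 0.60354536 -0.18915349  0.2741749 ] [ 0.51628478 -0.16711751  0.27425135]
far washer seen [ 0.51529836 -0.16744119  0.22721312]
[ 0.56076301 -0.19082087  0.075     ] [ 0.60434294 -0.20197424  0.075     ] [ 0.51718308 -0.17966749  0.075     ]
```

```bash
python3 -m inch '[1.5,-11,-10,0,0, 1.5,-11,-35,0,0, 1.5,-11,-60,0,0, 1.5,-11,-80,0,0, 1.5,-11,-92,0,0, 1.5,-11,-97,0,0, 1.5,-11,-97,0,0, 1.5,-11,-97,0,0, 1.5,-11,-97,0,0]'
python3 - <<'E'
from h import *
c=read_camera("scene"); im=c["image"][220:470,0:250]; a=cv2.resize(im,(400,400))
t=read_camera("top")["image"][110:270,430:590]
cv2.imwrite("pics/c2.png",np.hstack([a,cv2.resize(t,(400,400))]))
E
```

```text
t: 6.12
tool_pos: [0.5626, -0.1906, 0.1795]
orientation: [0.388, 3.115, -0.001]
force: [-0.3, 0.7, -3.3]
opening: 0.0117
gripper_force: 50.0
```

View pics/c2.png

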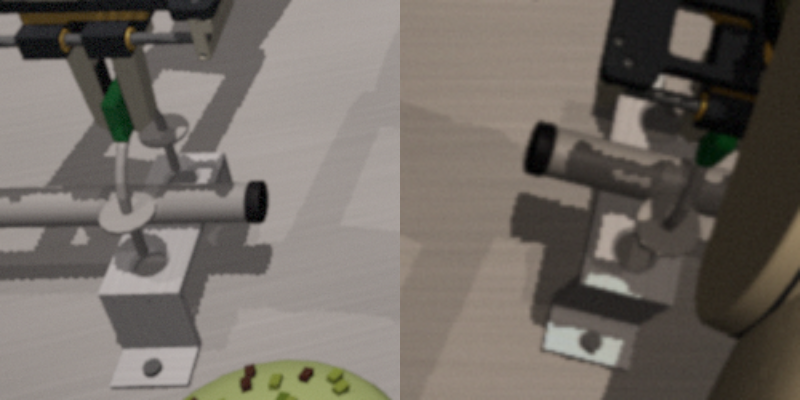

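The scene crop shows the near leg tip (145,255) right over its hole (142,256), so I'll go on down.

```bash
python3 -m inch '[0,0,-6,0,0, 0,0,-12,0,0, 0,0,-18,0,0, 0,0,-24,0,0, 0,0,-24,0,0]'
python3 -m inch '[0,0,-8,0,0, 0,0,-16,0,0, 0,0,-23,0,0, 0,0,-28,0,0, 0,0,-30,0,0, 0,0,-30,0,0]'
```

```text
t: 6.63
tool_pos: [0.5604, -0.1897, 0.1513]
orientation: [-0.388, -3.114, -0.001]
force: [-1.1, -0.3, -3.9]
opening: 0.012
gripper_force: 50.0
t: 7.13
tool_pos: [0.5614, -0.19, 0.1243]
orientation: [-0.388, -3.117, -0.0]
force: [-5.1, 1.9, 4.9]
opening: 0.0119
gripper_force: 50.0
```

```bash
python3 -m inch '[0,0,-1,0,0, 0,0,-1,0,0, 0,0,-1,0,20, 0,0,-1,0,35, 0,0,-1,0,45, 0,0,-1,0,50, 0,0,-1,0,50, 0,0,-1,0,50]'
python3 -m inch '[0,0,8,0,50, 0,0,20,0,50, 0,0,40,0,50, 0,0,70,0,50, 0,0,100,0,50, 0,0,130,0,50, 0,0,150,0,50, -20,30,150,0,50, -40,60,150,0,50, -60,90,150,0,50]'
python3 -m inch '[-20,35,0,0,50, -40,70,0,0,50, -60,100,0,0,50, -80,120,0,0,50, -80,120,0,0,50,-80,120,0,0,50]'
python3 - <<'E'
from h import *
c=read_camera("scene"); im=c["image"][220:470,0:250]; a=cv2.resize(im,(400,400))
t=read_camera("top")["image"][110:270,430:590]
cv2.imwrite("pics/c3.png",np.hstack([a,cv2.resize(t,(400,400))]))
E
```

```text
t: 7.8
tool_pos: [0.5615, -0.1902, 0.1225]
orientation: [-0.388, -3.117, -0.0]
force: [0.2, 0.2, -0.1]
opening: 0.0448
gripper_force: 0.0
t: 8.63
tool_pos: [0.5013, -0.0998, 0.2745]
orientation: [0.39, 3.115, -0.0]
force: [0.8, 0.6, 0.7]
opening: 0.0465
gripper_force: 0.0
t: 9.13
tool_pos: [0.4215, 0.0206, 0.2744]
orientation: [0.384, 3.115, 0.0]
force: [0.4, -0.5, 0.2]
opening: 0.0465
gripper_force: 0.0
```

View pics/c3.png

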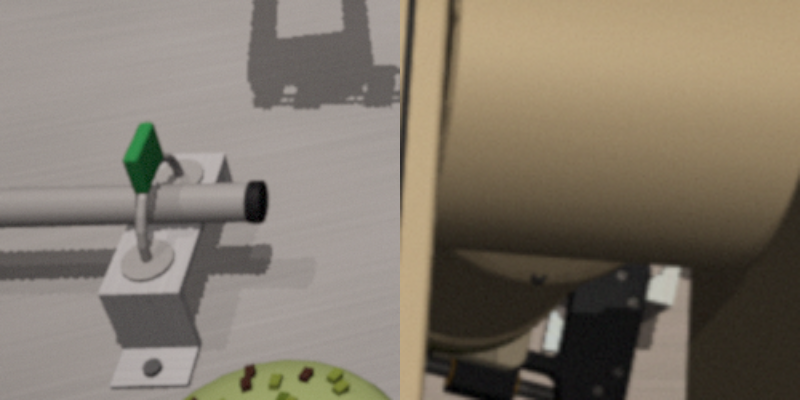

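The scene crop shows the bolt upright over the rail. Both washers lie flat on the plate, at (147,260) and (185,172), and the gripper is clear.

```bash
python3 -c "
from plant import job
print(job.close_job())"
```

```text
the job is handed in; nothing more can be done
None
```

The wide green U-bolt is over the rail at the free saddle, with both legs through the holes and both washers resting on the plate. I let go of it and handed the job in at about 9 s with the gripper clear, and left the narrow orange one in its block.

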